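# Line up the mill guard's hinge for its pin

### The job

The loose feed guard of the orange sample mill goes back on its hinge: first slide the captive hinge pin by its upright grip all the way out to its end stop. Then lift the guard by its handle, bring its knuckle between the two on the mill with the flap level over the feed mouth, and finish while holding it there in the gripper, still, all knuckle holes lined up and the guard not resting on the mill. Leave the sieve, bowl and jar where they stand.

Things in the scene. Friction and masses are not known exactly. Their poses are not given: they have to be found in the camera images.
- mill: Orange mill, fixed, turned up to 0.3 rad. Deck 200 (its x) x 160 (y) x 50 high, origin centre of underside. Feed mouth: dark ring, 84 wide, centre 30 to -x, top at height 68. Jamb at +x: two steel cheeks (24 in x; y -38..-20 and 20..38), each with a knuckle tube, 28 outside, 16 hole along y. The 40 space between is open front, back, top; below it a grey block, top at height 72. Sizes in mm.
- jamb_bore (a point): On the line of the mill's two knuckle holes, midway between the knuckles: 70 mm to +x of the mill's origin, 125 mm above the bench. Axes as the mill's: y runs along the holes; -x points over the feed mouth, where the guard belongs.
- hinge_pin (a joint): How far the captive hinge pin (8 mm rod through the mill's knuckle holes) is drawn out along the mill's +y, in m: 0 fully in, 0.056 fully out at its end stop, its nose then 8 mm inside the +y knuckle and the space free. Starts at 0 to 0.02, slides against about 3 N of friction, stays where left.
- pin_grip (a point): Middle of the pin's upright black tab: 10 mm thick (mill x), 20 mm in y, free from 22 mm below this point to its top 14 mm above. 34 mm above the pin's line, 159 mm above the bench; 70 mm along mill +y from jamb_bore when fully in, 126 mm when out. Under it a steel track, 26 mm wide, top at height 96 mm, with a stop plate at mill y 136 to 142 mm, top at height 129 mm.
- guard: Loose guard, 0.22 to 0.34 kg, flat on the bench, turned up to 0.7 rad: aluminium flap 110 mm (its x) by 120 mm (y) on two side flanges, top face 19 mm above its underside; origin centre of the flap's underside at the flanges' foot, z up. At its +x end a steel knuckle, 28 mm outside, 16 mm hole, 32 mm long in y. It balances under its handle.
- guard_bore (a point): Centre of the guard's knuckle hole: 80 mm to +x of the guard's origin, 16 mm above its underside. Axes as the guard's: y runs along the hole. It belongs on jamb_bore, guard x along mill x, so that the flap lies to the mill's -x side.
- guard_handle (a point): Middle of the guard's black handle, an upright rib 12 mm thick (guard y), 44 mm long (guard x), to be pinched across its thickness from above. Point 12.5 mm to +x of the guard's origin, 42 mm above its underside, 23 mm above the flap's top face, 15 mm below the rib's top.
- sieve: Bystander: small round steel sieve, 104 mm across, 45 mm high, loose; origin at the centre of its underside.
- bowl: Bystander: white porcelain bowl, 104 mm across, 45 mm high, loose; origin at the centre of its underside.
- jar: Bystander: grey sample jar with black lid, 56 mm across, 75 mm high, loose; origin at the centre of its underside.

How it is judged:
By the outcome, as a careful person would: the job done as asked, in the order asked, and still so for the second after the job is handed in, while the arm keeps its last pose, push and grip.
It also fails if it takes over 61 s, if anything falls off the work surface, if the arm or the gripper's body presses on something with over 40 N, if the wrist force passes 120 N, or if a joint passes its speed limit or range.

### The arm

A 6-joint arm with a two-finger parallel gripper is mounted at the origin on the work surface. World frame = base frame: x ahead of the robot, y to its left, z up, the work surface at z = 0. Lengths are in m, angles in rad, forces in N, time in s.
With the tool pointing down it reaches from about 0.375 to 0.9 m from the base axis. Payload 3.1 kg.
Tool frame: the origin (TCP) lies at the very end of the fingers, on their centre line; the grasp point (between the pads) lies 19 mm behind it; z points along the fingers, y is the line along which they close (so a half turn about z gives the same grasp; the last joint's range is limited). The gripper opens to 85 mm and grips with 20 to 120 N. Pads are 22 mm wide; open, the fingers measure 114 mm over their backs; the gripper's body (76 mm by 85 mm) begins 54 mm behind the grasp point. The pads swing forward as they close: fully open they stand 13 mm farther back than shut.
Start: joints at [-1.468, 0.527, 1.433, -0, 1.181, -0.178], TCP at [0.173, -0.6, 0.206] pointing down, gripper open.
Joint ranges: [-3.08, 3.08], [-0.75, 2.2], [0.22, 2.44], [-1.43, 4.57], [0, 2.65], [-2.85, 2.85]. Speed limits (rad/s): [2.79, 2.79, 3.14, 3.14, 3.14, 3.14].

### API

Orientations are given as a unit quaternion [x, y, z, w].
In Python, from workcell import readout, imaging, bot, finder gives the robot as it stands.
- The arm moves only by the tool move_arm, never from a script. Its argument "targets" is a list of rows, each a list of 3 entries, a list of its own where there are three numbers: the turn, a rotation vector about the world's x, y, z in degrees, then the shift along the world's x, y, z in cm, then the closure, from -1 (fully open) to 1 (shut), so that 0 is half open. A call has 1 to 12 rows; each row shifts and turns the commanded pose from where the row before left it; what a row does not reach is not made up. A row lasts 1/10 s, in which the tool goes at most 50 mm and 8.59 degrees, less where a joint would pass 70% of its speed; a pose out of reach is approached as far as the arm can. A call with a gripper value outside its range is refused whole. The fingers move at their own pace and stop on an object; "squeeze" is the grip in N (left out, the last holds). Time passes only in rows, so rows that do not move let the fingers close. It gives the time, the measured TCP pose, the force, the opening and the grip force at its end, in the units of the state.
- readout.sense(): the state, without advancing time (a new reading comes with each control period).
- imaging.grab_frame(name): name is "scene" or "side" or "wrist"; returns a dict with "frame" (400x640x3 uint8, red, green, blue), "fx", "fy", "cx", "cy" (pixels), "extrinsics" (4x4, takes a point from camera to world coordinates). Camera axes: x right, y up, looking along -z (the intrinsics and any distortion apply to the point x, -y, -z); pixel columns grow to the right and rows downward; lengths in m; the calibration is good to about 2 mm. A picture is of the moment at which its call begins. There is no depth.
- bot.close_job(): hands the job in; it is judged then, once.
Trained networks look in a picture, given as the dict that the camera call returned (one of the last four; its "shot" number tells which), for a name from the list of things; names that differ only in an ending like _2 or _b are one class to them, and where a whole thing is asked for, a point or a joint stands for the part that bears it (a point fixed in the world has none). Each returns a list of dicts, best first, with "confidence" (0 to 1); they miss things now and then, are a little off and sometimes report something else, mostly with a low value. They report only what shows in the picture. A call takes as long as a camera call.
- finder.recognise(picture, label): "at" ([row, column] in pixels, amid what is visible of it).
- finder.regions_of(picture, label): "mask" (400x640 bool, what is visible of it) and "at" ([row, column] in pixels, amid what is visible of it).
- finder.landmark_of(picture, label): "at" ([row, column] in pixels: a listed point, or the origin of a listed thing).
The state is a dict: "time_s": time; "joints": joint angles; "joint_vel": joint speeds; "joint_efforts": joint torques, N m; "tool_pos": TCP position; "eef_rot": TCP orientation; "contact_force": force on the tool from outside, world axes, zero at the start; "moment": the same for the moment, N m; "gripper_width": opening from 0.0 (shut) to 1.0 (fully open); "grasp_force": force on a finger pad.
Only numpy, scipy, OpenCV 4.12 (cv2) and the standard library are available. Lean on these libraries where they do the work, as an engineer would, in place of code of your own. Each camera call takes 0.05 s, during which the arm holds its last target. There are 200 camera calls.

## Working session

There is one attempt and no reset: what is moved stays moved. The work goes in short steps, Python scripts to look and compute and a tool call to move; the robot and the scene stay as the last step left them, time stands still between calls to the robot, and variables do not carry over. Pictures are saved under pics/ and viewed, at most 10 in all, crops included, and the job is handed in when it is done.

Besides the shell and the picture viewer there is one more tool, called after "Request:" in YAML: its name, and indented under it one key for each argument. move_arm: Moves the arm, as the interface text tells. Its arguments: {"type":"object","properties":{"targets":{"type":"array"},"squeeze":{"type":"number"}},"required":["targets"]}

```bash
mkdir -p pics; cat > h.py <<'E'
import numpy as np, cv2
from scipy.spatial.transform import Rotation as R
from scipy.optimize import least_squares
from workcell import readout, imaging, bot, finder
def proj(p,P):
    E=np.array(p["extrinsics"]); q=(np.atleast_2d(P)-E[:3,3])@E[:3,:3]
    return np.c_[p["cy"]+p["fy"]*(-q[:,1])/(-q[:,2]), p["cx"]+p["fx"]*q[:,0]/(-q[:,2])]
def ray(p,at,z):
    E=np.array(p["extrinsics"]); d=E[:3,:3]@np.array([(at[1]-p["cx"])/p["fx"],-(at[0]-p["cy"])/p["fy"],-1])
    return E[:3,3]+d*(z-E[2,3])/d[2]
def save(p,n): cv2.imwrite(f"pics/{n}.png",p["frame"][:,:,::-1])
E
python3 - <<'E'
from h import *
H={"mill":0,"jamb_bore":.125,"pin_grip":.159,"guard":0,"guard_bore":.016,"guard_handle":.042,"sieve":0,"bowl":0,"jar":0}
ims=[]
for c in ["scene","side","wrist"]:
    p=imaging.grab_frame(c); ims.append(p["frame"]); print(c,{k:v for k,v in p.items() if k not in("frame","extrinsics")})
    for n,z in H.items():
        r=finder.landmark_of(p,n)
        for d in r[:2]: print(n,round(d["confidence"],2),np.round(d["at"],1),ray(p,d["at"],z).round(4))
cv2.imwrite("pics/a.png",cv2.resize(np.vstack(ims[:2])[:,:,::-1],(480,600)))
cv2.imwrite("pics/s0.png",ims[0][:,:,::-1]);cv2.imwrite("pics/s1.png",ims[1][:,:,::-1])
print(readout.sense())
E
```

```text
scene {'fx': 450.20280862730647, 'fy': 450.20280862730647, 'cx': 314.35612175226316, 'cy': 202.5593614507596, 'shot': 1}
mill 0.78 [262.4 259.1] [ 0.5536 -0.2098  0.    ]
jamb_bore 0.66 [237.6 265.3] [ 0.6169 -0.217   0.125 ]
pin_grip 0.58 [219.5 300.3] [ 0.6468 -0.1359  0.159 ]
guard 0.61 [195.6 385.7] [0.5198 0.2732 0.    ]
guard_bore 0.79 [209.  402.4] [0.6212 0.2434 0.016 ]
guard_handle 0.75 [188.7 393.2] [0.5511 0.2712 0.042 ]
sieve 0.93 [259.6 166.4] [ 0.3946 -0.4006  0.    ]
bowl 0.96 [206.7 312.9] [0.4294 0.0531 0.    ]
side {'fx': 371.68326008626775, 'fy': 371.68326008626775, 'cx': 321.5513433279028, 'cy': 197.98664601802747, 'shot': 2}
jamb_bore 0.65 [153.3 340.4] [ 0.6323 -0.2291  0.125 ]
pin_grip 0.62 [158.8 315.8] [ 0.6474 -0.1316  0.159 ]
pin_grip 0.46 [291.7 353. ] [0.3789 0.155  0.159 ]
guard 0.59 [345.2 245.8] [0.5375 0.2797 0.    ]
guard_bore 0.57 [312.5 229. ] [0.6063 0.2509 0.016 ]
guard_handle 0.68 [328.7 241.6] [0.5479 0.2724 0.042 ]
guard_handle 0.28 [293.1 354.5] [0.4065 0.083  0.042 ]
sieve 0.6 [184.2 434.9] [ 0.4034 -0.4074  0.    ]
bowl 0.62 [293.7 354.2] [
[... 199 characters left out ...]
 1.5, 'joints': array([-1.46852865e+00,  5.27496171e-01,  1.43269450e+00,  1.77393853e-05,
        1.18141388e+00, -1.78501531e-01]), 'joint_vel': array([-0.00133075,  0.0002897 ,  0.00045249, -0.00111135,  0.00103544,
       -0.00131813]), 'joint_efforts': array([ 1.62441436e-03, -4.42310965e+01, -1.78415054e+01, -1.71847828e-04,
        8.98723974e-04,  1.52547705e-05]), 'tool_pos': array([ 0.17321444, -0.60049408,  0.20571451]), 'eef_rot': array([ 9.90162725e-01,  1.39920611e-01,  8.42634926e-06, -5.62901205e-06]), 'contact_force': array([-0.66999546,  0.48864197,  1.09659551]), 'moment': array([0.00501836, 0.00982274, 0.01306622]), 'grasp_force': 0.0, 'gripper_width': 1.0030713350616214}
```

View pics/s0.png

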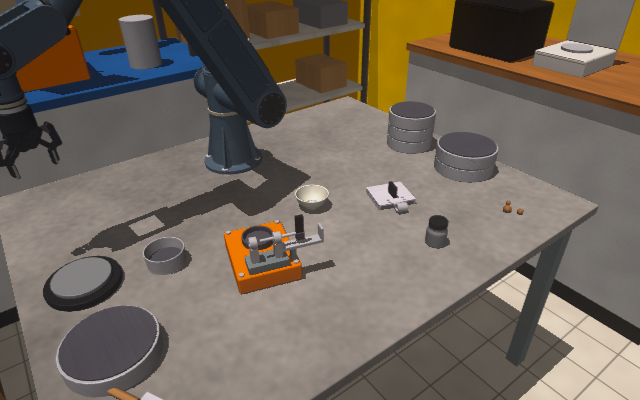

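View pics/s1.png

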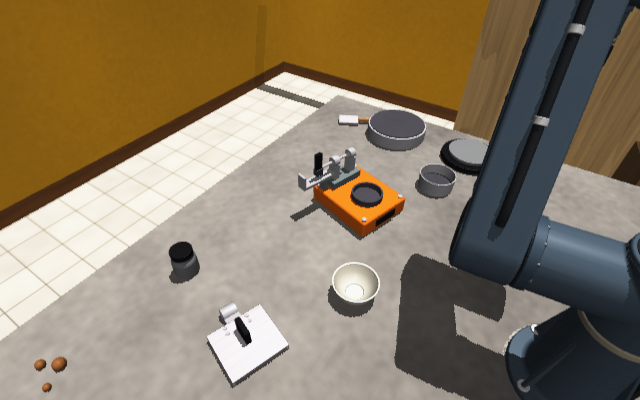

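Request:
move_arm:
  targets:
    - [[0,0,5.2],[3.5,3.4,0.8],-1]
    - [[0,0,5.2],[3.5,3.4,0.8],-1]
    - [[0,0,5.2],[3.5,3.4,0.8],-1]
    - [[0,0,5.2],[3.5,3.4,0.8],-1]
    - [[0,0,5.2],[3.5,3.4,0.8],-1]
    - [[0,0,5.2],[3.5,3.4,0.8],-1]
    - [[0,0,5.2],[3.5,3.4,0.8],-1]
    - [[0,0,5.2],[3.5,3.4,0.8],-1]
    - [[0,0,5.2],[3.5,3.4,0.8],-1]
    - [[0,0,5.2],[3.5,3.4,0.8],-1]
    - [[0,0,5.2],[3.5,3.4,0.8],-1]
    - [[0,0,5.2],[3.5,3.4,0.8],-1]
  squeeze: 40

```text
time_s: 2.7
tool_pos: [0.5945, -0.1908, 0.3022]
eef_rot: [0.773, 0.634, -0.0, 0.0]
contact_force: [0.5, -0.5, -0.4]
gripper_width: 1.001
grasp_force: 0.0
```

```bash
python3 - <<'E'
from h import *
s=readout.sense();print(s["time_s"],s["tool_pos"],R.from_quat(s["eef_rot"]).as_matrix().round(3).tolist(),s["joints"].round(2))
H={"mill":0,"jamb_bore":.125,"pin_grip":.159}
for c in ["wrist","scene","side"]:
    p=imaging.grab_frame(c)
    if c=="wrist": save(p,"w1"); print(np.array(p["extrinsics"]).round(3).tolist())
    for n,z in H.items():
        for d in finder.landmark_of(p,n)[:2]: print(c,n,round(d["confidence"],2),np.round(d["at"],1),ray(p,d["at"],z).round(4))
E
```

```text
2.7 [ 0.59445255 -0.1908049   0.30224024] [[0.196, 0.981, 0.0], [0.981, -0.196, -0.0], [-0.0, 0.0, -1.0]] [-0.49  0.44  1.31 -0.    1.39 -0.29]
[[0.981, 0.188, 0.053, 0.608], [-0.195, 0.944, 0.267, -0.123], [0.0, -0.272, 0.962, 0.471], [0.0, 0.0, 0.0, 1.0]]
wrist mill 0.59 [167.7 293.9] [ 0.5552 -0.2013  0.    ]
wrist jamb_bore 0.84 [194.6 345.2] [ 0.6216 -0.2239  0.125 ]
wrist pin_grip 0.7 [122.8 354.8] [ 0.6423 -0.1426  0.159 ]
wrist pin_grip 0.36 [  5.9 156.3] [ 0.4827 -0.0058  0.159 ]
scene mill 0.74 [261.4 261.8] [ 0.5545 -0.2022 -0.    ]
scene jamb_bore 0.86 [240.3 266. ] [ 0.6267 -0.2209  0.125 ]
scene pin_grip 0.76 [222.8 296.9] [ 0.6528 -0.1497  0.159 ]
side mill 0.62 [205.6 354.9] [ 0.5561 -0.192   0.    ]
side jamb_bore 0.85 [154.8 337. ] [ 0.6363 -0.2179  0.125 ]
side pin_grip 0.82 [156. 316.] [ 0.6536 -0.1418  0.159 ]
```

View pics/w1.png

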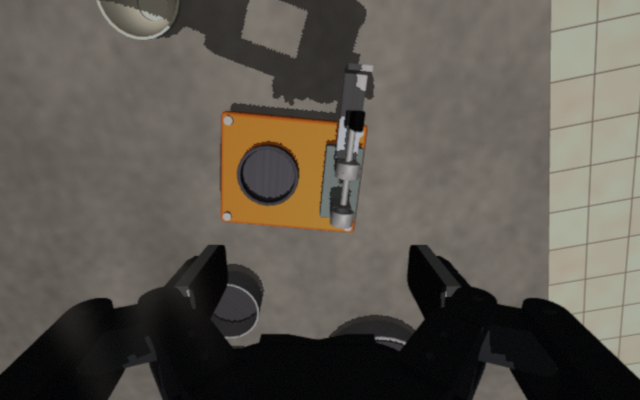

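```bash
python3 - <<'E'
from h import *
p=imaging.grab_frame("wrist")
h=cv2.cvtColor(p["frame"],cv2.COLOR_RGB2HSV)
m=((h[...,0]<20)&(h[...,1]>170)&(h[...,2]>90)).astype(np.uint8)
m=cv2.morphologyEx(m,cv2.MORPH_OPEN,np.ones((3,3)))
c=max(cv2.findContours(m,0,1)[0],key=cv2.contourArea)[:,0]
P=np.array([ray(p,(v,u),.05)[:2] for u,v in cv2.convexHull(c)[:,0]])*1000
print(cv2.minAreaRect(P.astype(np.float32)))
print([np.round(cv2.minAreaRect(c)[k],1) for k in range(2)],cv2.minAreaRect(c)[2])
E
```

```text
((541.8724975585938, -198.0264434814453), (156.4281768798828, 169.6846923828125), 73.53981018066406)
[array([280. , 168.8]), array([123.2, 109.8])] 4.635463237762451
```

Request:
move_arm:
  targets:
    - [[0,0,-2.6],[2.6,2.3,-2.4],-1]
    - [[0,0,-2.6],[2.6,2.4,-2.4],-1]
    - [[0,0,0],[0,0,-3.9],-1]
    - [[0,0,0],[0,0,0],-1]

```text
time_s: 3.75
tool_pos: [0.6415, -0.1435, 0.2088]
eef_rot: [0.802, 0.597, -0.003, -0.005]
contact_force: [-1.4, 0.8, -0.5]
gripper_width: 1.0
grasp_force: 0.0
```

```bash
python3 - <<'E'
from h import *
s=readout.sense();print(s["time_s"],s["tool_pos"],s["eef_rot"])
H={"jamb_bore":.125,"pin_grip":.159}
for c in ["wrist","scene","side"]:
    p=imaging.grab_frame(c)
    if c=="wrist": save(p,"w2")
    for n,z in H.items():
        for d in finder.landmark_of(p,n)[:2]: print(c,n,round(d["confidence"],2),np.round(d["at"],1),ray(p,d["at"],z).round(4))
E
```

```text
3.75 [ 0.64152383 -0.14345514  0.2088079 ] [ 0.80205314  0.59721845 -0.00337063 -0.00543304]
wrist jamb_bore 0.93 [279.9 320.6] [ 0.6195 -0.2244  0.125 ]
wrist pin_grip 0.65 [200.9 322.9] [ 0.6459 -0.1413  0.159 ]
scene jamb_bore 0.74 [240.2 265.7] [ 0.626  -0.2213  0.125 ]
scene pin_grip 0.58 [218.  296.7] [ 0.6366 -0.1393  0.159 ]
scene pin_grip 0.56 [206.1 314.8] [ 0.6221 -0.0758  0.159 ]
side jamb_bore 0.57 [155.7 341.3] [ 0.6246 -0.2209  0.125 ]
```

View pics/w2.png

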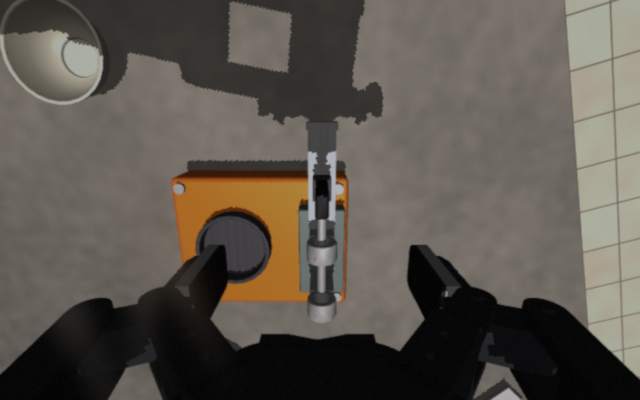

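Request:
move_arm:
  targets:
    - [[0,0,0],[0,0.1,-2.5],-1]
    - [[0,0,0],[0,0,-2.5],-1]
    - [[0,0,0],[0,0,-2],-1]
    - [[0,0,0],[0,0,0],-1]
    - [[0,0,0],[0,0,0],-1]
    - [[0,0,0],[0,0,0],-1]

```text
time_s: 4.8
tool_pos: [0.6464, -0.145, 0.1465]
eef_rot: [0.802, 0.597, 0.001, 0.001]
contact_force: [0.2, -0.1, -0.5]
gripper_width: 0.999
grasp_force: 0.0
```

```bash
python3 - <<'E'
from h import *
p=imaging.grab_frame("wrist"); save(p,"w3")
for d in finder.landmark_of(p,"pin_grip")[:2]: print(round(d["confidence"],2),np.round(d["at"],1),ray(p,d["at"],.159).round(4))
s=readout.sense();print(s["time_s"],s["tool_pos"],s["eef_rot"]); T=s["tool_pos"];print(proj(p,[[T[0],T[1],.159]]))
E
```

```text
4.9 [ 0.64627675 -0.14491464  0.14645648] [0.80235462 0.59684547 0.00083064 0.00136148]
[[238.66934765 317.09964153]]
```

View pics/w3.png

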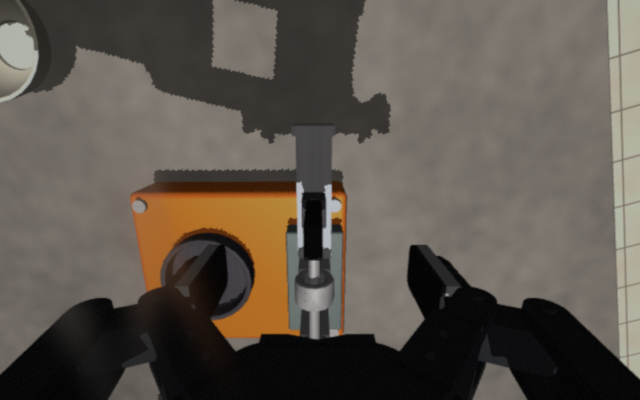

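Request:
move_arm:
  targets:
    - [[0,0,0],[-0.2,0.3,-0.5],-1]
    - [[0,0,0],[0,0,0],1]
    - [[0,0,0],[0,0,0],1]
    - [[0,0,0],[0,0,0],1]
    - [[0,0,0],[0,0,0],1]
    - [[0,0,0],[0,0,0],1]
    - [[0,0,0],[0,0,0],1]
    - [[0,0,0],[0,0,0],1]
    - [[0,0,0],[0,0,0],1]

```text
time_s: 5.8
tool_pos: [0.6448, -0.142, 0.14]
eef_rot: [0.802, 0.597, 0.001, 0.001]
contact_force: [5.9, -1.3, -2.7]
gripper_width: 0.097
grasp_force: 41.9
```

Request:
move_arm:
  targets:
    - [[0,0,0],[0.4,0.96,0],1]
    - [[0,0,0],[0.29,0.96,0],1]
    - [[0,0,0],[0.29,0.96,0],1]
    - [[0,0,0],[0.15,0.48,0],1]
    - [[0,0,0],[0,0,0],1]

```text
time_s: 6.3
tool_pos: [0.6554, -0.1064, 0.14]
eef_rot: [0.802, 0.597, 0.001, 0.0]
contact_force: [3.9, -1.1, -0.2]
gripper_width: 0.096
grasp_force: 42.1
```

Request:
move_arm:
  targets:
    - [[0,0,0],[0.14,0.48,0],1]
    - [[0,0,0],[0.14,0.48,0],1]
    - [[0,0,0],[0,0,0],1]

```text
time_s: 6.6
tool_pos: [0.6563, -0.1032, 0.1399]
eef_rot: [0.802, 0.597, -0.004, 0.003]
contact_force: [-0.8, -14.1, 0.4]
gripper_width: 0.099
grasp_force: 42.2
```

Request:
move_arm:
  targets:
    - [[0,0,0],[0.12,0.4,0],1]
    - [[0,0,0],[0,0,0],1]
    - [[0,0,0],[-0.1,-0.4,0],1]
    - [[0,0,0],[0,0,0],-1]
    - [[0,0,0],[0,0,0],-1]
    - [[0,0,0],[0,0,0],-1]
    - [[0,0,0],[0,0,0],-1]
    - [[0,0,0],[0,0,3],-1]
    - [[0,0,0],[0,0,4],-1]
    - [[0,0,0],[0,0,4],-1]

```text
time_s: 7.6
tool_pos: [0.6568, -0.0971, 0.2501]
eef_rot: [0.802, 0.597, -0.001, -0.001]
contact_force: [0.2, -0.1, 0.7]
gripper_width: 1.0
grasp_force: 0.0
```

```bash
python3 - <<'E'
from h import *
s=readout.sense();print(s["time_s"],s["tool_pos"],s["joints"].round(2))
H={"jamb_bore":.125,"pin_grip":.159,"guard":0,"guard_handle":.042,"guard_bore":.016}
for c in ["wrist","scene","side"]:
    p=imaging.grab_frame(c)
    if c=="wrist": save(p,"w4")
    for n,z in H.items():
        for d in finder.landmark_of(p,n)[:1]: print(c,n,round(d["confidence"],2),np.round(d["at"],1),ray(p,d["at"],z).round(4))
E
```

```text
7.6 [ 0.65680407 -0.09714813  0.25008524] [-0.32  0.54  1.27  0.    1.33 -0.02]
wrist jamb_bore 0.58 [298.  320.6] [ 0.6224 -0.2241  0.125 ]
wrist pin_grip 0.57 [199.  317.3] [ 0.6545 -0.104   0.159 ]
wrist guard_handle 0.28 [197.7 317.6] [ 0.6453 -0.1351  0.042 ]
wrist guard_bore 0.42 [297.9 316.7] [ 0.5965 -0.2937  0.016 ]
scene jamb_bore 0.89 [238.  263.3] [ 0.6154 -0.2215  0.125 ]
scene pin_grip 0.88 [217.  314.2] [ 0.6585 -0.104   0.159 ]
scene guard 0.55 [197.6 390. ] [0.5366 0.2758 0.    ]
scene guard_handle 0.93 [187.8 389.9] [0.5411 0.2668 0.042 ]
scene guard_bore 0.91 [209.6 402.7] [0.624  0.2419 0.016 ]
side jamb_bore 0.58 [158.4 341. ] [ 0.619  -0.2099  0.125 ]
side pin_grip 0.79 [164.1 303.6] [ 0.6599 -0.0965  0.159 ]
side guard 0.91 [344.5 245.4] [0.5391 0.2791 0.    ]
side guard_handle 0.92 [327.1 242.8] [0.5482 0.2686 0.042 ]
side guard_bore 0.67 [310.2 230.7] [0.6071 0.2451 0.016 ]
```

View pics/w4.png

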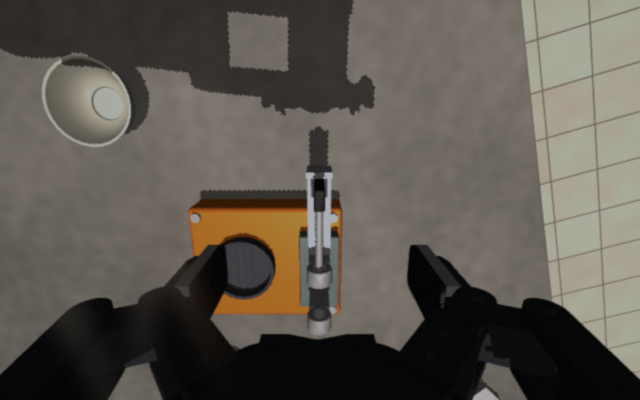

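Request:
move_arm:
  targets:
    - [[0,0,-8.1],[-0.9,3.05,0],-1]
    - [[0,0,-8.1],[-0.9,3.05,0],-1]
    - [[0,0,-8.1],[-0.9,3.05,0],-1]
    - [[0,0,-8.1],[-0.9,3.05,0],-1]
    - [[0,0,-8.1],[-0.9,3.05,0],-1]
    - [[0,0,-8.1],[-0.9,3.05,0],-1]
    - [[0,0,-8.1],[-0.9,3.05,0],-1]
    - [[0,0,-8.1],[-0.9,3.05,0],-1]
    - [[0,0,-8.1],[-0.9,3.05,0],-1]
    - [[0,0,-8.1],[-0.9,3.05,0],-1]
    - [[0,0,-8.1],[-0.9,3.05,0],-1]
    - [[0,0,-8.1],[-0.9,3.05,-2],-1]

```text
time_s: 9.7
tool_pos: [0.5514, 0.2696, 0.2326]
eef_rot: [0.978, -0.21, 0.003, -0.002]
contact_force: [0.3, 0.9, 0.7]
gripper_width: 1.0
grasp_force: 0.0
```

Request:
move_arm:
  targets:
    - [[0,0,0],[0,0,-3],-1]
    - [[0,0,0],[0,0,0],-1]
    - [[0,0,0],[0,0,0],-1]

```text
time_s: 10.0
tool_pos: [0.5495, 0.2675, 0.1997]
eef_rot: [0.978, -0.207, -0.0, 0.0]
contact_force: [1.0, -0.1, 1.0]
gripper_width: 0.997
grasp_force: 0.0
```

```bash
python3 - <<'E'
from h import *
s=readout.sense();print(s["time_s"],s["tool_pos"],s["joints"].round(2)); T=s["tool_pos"];M=R.from_quat(s["eef_rot"]).as_matrix();print(M.round(3).tolist())
H={"guard":0,"guard_handle":.042,"guard_bore":.016}
p=imaging.grab_frame("wrist");save(p,"w5");print(np.array(p["extrinsics"])[:3,3])
for n,z in H.items():
    for d in finder.landmark_of(p,n)[:1]: print(n,round(d["confidence"],2),np.round(d["at"],1),ray(p,d["at"],z).round(4))
E
```

```text
10.0 [0.54951134 0.26750283 0.19970242] [ 0.27  0.52  1.47 -0.    1.15  2.26]
[[0.914, -0.405, -0.001], [-0.405, -0.914, -0.0], [-0.001, 0.001, -1.0]]
[0.61250702 0.23936309 0.36817096]
guard 0.74 [181.2 315.9] [0.5351 0.275  0.    ]
guard_handle 0.66 [182.2 315.9] [0.5429 0.2714 0.042 ]
```

View pics/w5.png

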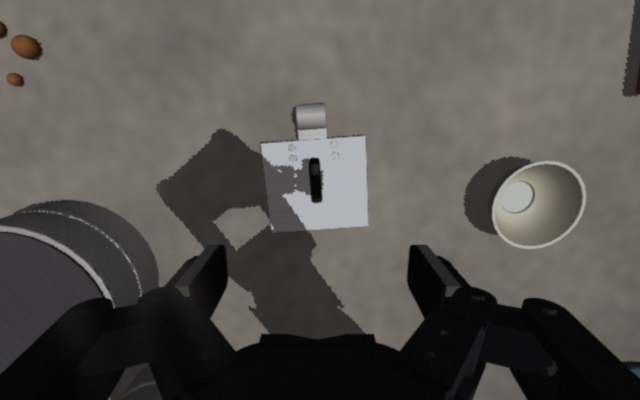

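```bash
python3 - <<'E'
from h import *
p=imaging.grab_frame("wrist")
c=[(142,261),(136,366),(227,369),(231,270)]  # (+x,+y?) ...
W=np.array([ray(p,a,.019)[:2] for a in c]); print(W.round(4).tolist(), np.linalg.norm(np.roll(W,-1,0)-W,axis=1))
print("ctr",W.mean(0)); d=W[0]+W[1]-W[2]-W[3]; e=W[0]+W[3]-W[1]-W[2]
print(np.degrees(np.arctan2(d[1],d[0])),np.degrees(np.arctan2(e[1],e[0]))-90)
print(ray(p,(104,311),.03),ray(p,(158,315),.057),ray(p,(202,316),.035))
E
```

```text
[[0.6083, 0.312], [0.5659, 0.1999], [0.4614, 0.237], [0.5062, 0.3511]] [0.11988728 0.11085911 0.12259933 0.10932355]
ctr [0.53547258 0.27502095]
-20.24913885170425 -21.076550135010322
[0.6227081  0.24259486 0.03      ] [0.57157446 0.26047475 0.057     ] [0.52177111 0.28166137 0.035     ]
```

Request:
move_arm:
  targets:
    - [[0,0,3.3],[-0.23,0.31,-4.5],-1]
    - [[0,0,0],[0,0,-4.5],-1]
    - [[0,0,0],[0,0,-4.4],-1]
    - [[0,0,0],[0,0,-2.5],-1]
    - [[0,0,0],[0,0,-1.5],-0.2]
    - [[0,0,0],[0,0,0],0.3]
    - [[0,0,0],[0,0,0],0.3]
  squeeze: 60

```text
time_s: 10.95
tool_pos: [0.5485, 0.271, 0.0269]
eef_rot: [0.984, -0.179, 0.001, -0.001]
contact_force: [0.7, 0.4, 0.0]
gripper_width: 0.511
grasp_force: 0.0
```

```bash
python3 - <<'E'
from h import *
s=readout.sense();print(s["time_s"],s["tool_pos"],s["eef_rot"],s["contact_force"]); T=s["tool_pos"]
p=imaging.grab_frame("wrist");save(p,"w6");print(proj(p,[[T[0],T[1],.045],[T[0],T[1],.057]]))
E
```

```text
10.95 [0.54852598 0.27098364 0.02688041] [ 9.83842931e-01 -1.79029822e-01  1.06275808e-03 -5.29942903e-04] [0.70472365 0.44727133 0.04433186]
[[243.13975971 316.46853183]
 [253.20741927 316.3827312 ]]
```

View pics/w6.png

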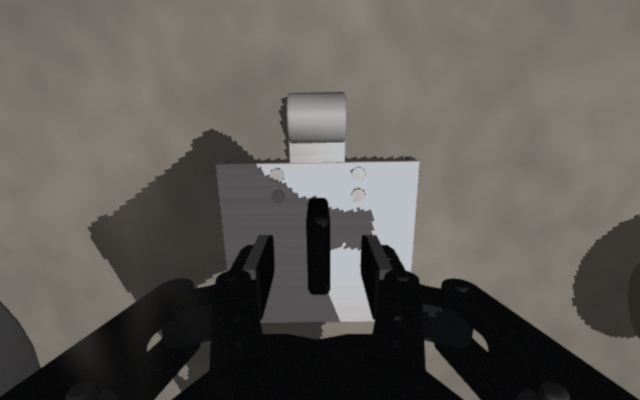

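Request:
move_arm:
  targets:
    - [[0,0,0],[0,0,0],1]
    - [[0,0,0],[0,0,0],1]
    - [[0,0,0],[0,0,0],1]
    - [[0,0,0],[0,0,0],1]
    - [[0,0,0],[0,0,0],1]
    - [[0,0,0],[0,0,1],1]
    - [[0,0,0],[0,0,2],1]
    - [[0,0,0],[0,0,4],1]
    - [[0,0,0],[0,0,4],1]
    - [[0,0,0],[0,0,4],1]
    - [[0,0,0],[0,0,3],1]
    - [[0,0,0],[0,0,0],1]

```text
time_s: 12.2
tool_pos: [0.5502, 0.2718, 0.2113]
eef_rot: [0.984, -0.179, 0.005, -0.002]
contact_force: [0.2, 0.4, -2.7]
gripper_width: 0.111
grasp_force: 58.9
```

```bash
python3 - <<'E'
from h import *
s=readout.sense();print(s["time_s"],s["tool_pos"],s["eef_rot"],s["contact_force"],s["moment"],s["gripper_width"],s["joints"].round(2)); T=s["tool_pos"];M=R.from_quat(s["eef_rot"])
p=imaging.grab_frame("wrist");save(p,"w7")
for n in ["guard_bore","guard_handle","guard"]:
  for d in finder.landmark_of(p,n)[:1]: print(n,d["confidence"],np.round(d["at"],1))
# nominal guard: handle at grasp; predicted corners/bore in image
G=M.as_matrix()@np.diag([1,-1,-1]); o=T-G@np.array([.0125,0,.026])
g=np.array([[55,60,19],[55,-60,19],[80,0,16],[80,16,30],[80,-16,30],[94,16,16],[94,-16,16],[34.5,0,57]])/1000
print(proj(p,o+g@G.T).round(1).tolist())
E
```

```text
12.2 [0.55015466 0.2718471  0.21125578] [ 0.98386914 -0.17880588  0.00489129 -0.00245906] [ 0.19256446  0.39489309 -2.74032894] [ 0.01956303 -0.06438332  0.04285391] 0.1105027201057244 [0.28 0.5  1.47 0.   1.16 2.21]
guard_bore 0.81 [119.7 314.1]
guard_handle 0.67 [244.7 316. ]
guard 0.71 [233.6 316. ]
[[157.4, 213.0], [157.5, 420.1], [112.7, 316.6], [112.9, 285.9], [112.9, 347.2], [86.5, 287.7], [86.5, 345.5], [212.2, 316.4]]
```

View pics/w7.png

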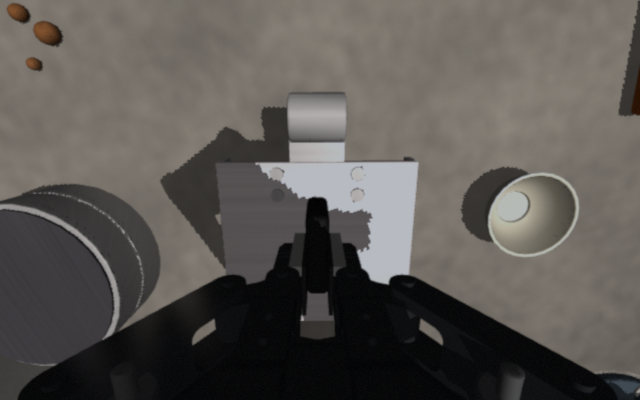

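Request:
move_arm:
  targets:
    - [[0,0,0],[0.1,-2.0,0.5],1]
    - [[0,0,0.4],[0.1,-4.0,0.5],1]
    - [[0,0,0.4],[0.1,-4.3,0.5],1]
    - [[0,0,0.4],[0.1,-4.3,0.5],1]
    - [[0,0,0.4],[0.1,-4.3,0.4],1]
    - [[0,0,0.4],[0.1,-4.3,0],1]
    - [[0,0,0.4],[0.1,-4.3,0],1]
    - [[0,0,0.4],[0.1,-4.3,0],1]
    - [[0,0,0.4],[0.1,-4.3,0],1]
    - [[0,0,0.4],[0.1,-4.3,0],1]
    - [[0,0,0.4],[0.1,-4.3,0],1]
    - [[0,0,0],[0.1,-2.7,0],1]

```text
time_s: 13.6
tool_pos: [0.558, -0.206, 0.2272]
eef_rot: [0.989, -0.146, -0.002, -0.0]
contact_force: [1.1, 0.3, -3.2]
gripper_width: 0.108
grasp_force: 58.9
```

Request:
move_arm:
  targets:
    - [[0,0,0],[0,0,-1],1]
    - [[0,0,0],[0,0,-1.5],1]
    - [[0,0,0],[0,0,0],1]
    - [[0,0,0],[0,0,0],1]

```text
time_s: 14.0
tool_pos: [0.5582, -0.2019, 0.203]
eef_rot: [0.99, -0.144, -0.002, -0.001]
contact_force: [0.1, 0.4, -2.8]
gripper_width: 0.105
grasp_force: 58.9
```

```bash
python3 - <<'E'
from h import *
s=readout.sense();print(s["time_s"],s["tool_pos"],R.from_quat(s["eef_rot"]).as_matrix().round(4).tolist(),s["contact_force"],s["gripper_width"])
for c in ["wrist","scene","side"]:
  p=imaging.grab_frame(c);
  if c=="wrist": save(p,"w8")
  for n,z in [("guard_bore",s["tool_pos"][2]-.011),("jamb_bore",.125)]:
    for d in finder.landmark_of(p,n)[:1]: print(c,n,round(d["confidence"],2),np.round(d["at"],1),ray(p,d["at"],z).round(4))
E
```

```text
14.0 [ 0.55822306 -0.20188805  0.20302884] [[0.9584, -0.2853, -0.0035], [-0.2853, -0.9584, 0.0023], [-0.004, -0.0013, -1.0]] [ 0.14825976  0.3731451  -2.8491953 ] 0.10529467997559107
wrist guard_bore 0.92 [119.7 315.3] [ 0.6193 -0.2193  0.192 ]
wrist jamb_bore 0.5 [235.6 498. ] [ 0.4775 -0.3433  0.125 ]
scene guard_bore 0.75 [218.6 263.4] [ 0.632  -0.2246  0.192 ]
scene jamb_bore 0.92 [241. 267.] [ 0.6304 -0.2204  0.125 ]
side guard_bore 0.71 [133.4 345.2] [ 0.6211 -0.2281  0.192 ]
side jamb_bore 0.81 [158.2 343.3] [ 0.6144 -0.2141  0.125 ]
```

View pics/w8.png

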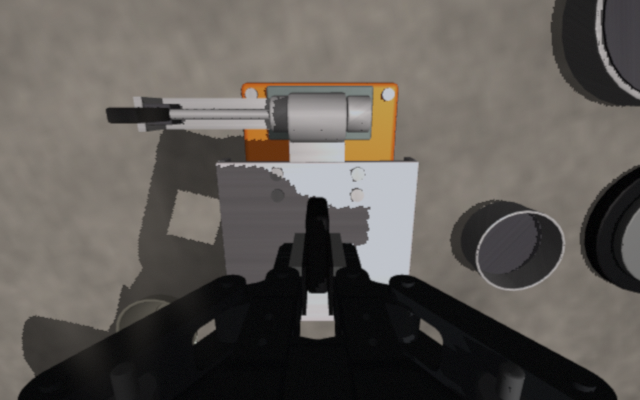

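```bash
python3 - <<'E'
from h import *
p=imaging.grab_frame("wrist")
s=readout.sense();T=s["tool_pos"];G=R.from_quat(s["eef_rot"]).as_matrix()@np.diag([1,-1,-1])
print(T, "jamb",ray(p,(114,319),.125))
for r,c in [(114,370),(114,268),(114,220),(114,180)]: print(ray(p,(r,c),.125))
o=T-G@np.array([.0136,0,.0269]); print("bore fk",o+G@[.08,0,.016], "bore img",ray(p,(117.5,317),T[2]-.0109))
f=p["frame"][70:180,90:410,::-1]; cv2.imwrite("pics/c8.png",cv2.resize(f,(800,275),interpolation=2))
E
```

```text
[ 0.5593355  -0.20316279  0.20503272] jamb [ 0.62209753 -0.22369222  0.125     ]
[ 0.61060035 -0.26230859  0.125     ]
[ 0.63359528 -0.18507399  0.125     ]
[ 0.6444172 -0.1487257  0.125    ]
[ 0.65343584 -0.11843419  0.125     ]
bore fk [ 0.62297259 -0.22213794  0.19416834] bore img [ 0.62142609 -0.22186563  0.19413272]
```

View pics/c8.png

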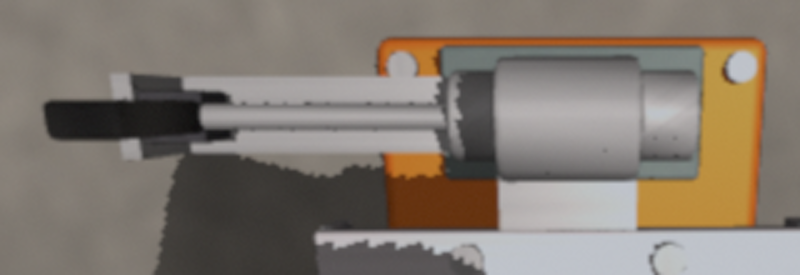

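Request:
move_arm:
  targets:
    - [[0,0,0],[-0.05,-0.14,-1],1]
    - [[0,0,0],[0,0,-2],1]
    - [[0,0,0],[0,0,-1],1]
    - [[0,0,0],[0,0,-1],1]
    - [[0,0,0],[0,0,-1],1]
    - [[0,0,0],[0,0,0],1]
    - [[0,0,0],[0,0,0],1]

```text
time_s: 15.2
tool_pos: [0.5589, -0.2047, 0.1446]
eef_rot: [0.99, -0.144, -0.0, -0.0]
contact_force: [0.1, -0.9, -2.5]
gripper_width: 0.109
grasp_force: 58.9
```

```bash
python3 - <<'E'
from h import *
p=imaging.grab_frame("wrist");save(p,"w9")
s=readout.sense();print(s["time_s"],s["tool_pos"],s["contact_force"],s["moment"],s["gripper_width"])
# column brightness profile along the knuckle row, and row profiles through each tube
g=cv2.cvtColor(p["frame"],cv2.COLOR_RGB2GRAY).astype(int)
print("cols255-385",g[105:120,255:385].mean(0).round().astype(int).tolist())
for c in (272,317,358): print(c,g[80:150,c-3:c+4].mean(1).round().astype(int).tolist())
E
```

```text
15.25 [ 0.55915951 -0.20482699  0.14507076] [ 0.23961111  0.6003869  -2.10117235] [-0.04542984 -0.02731278 -0.00139108] 0.11475153406345741
cols255-385 [161, 162, 162, 163, 163, 164, 164, 165, 165, 165, 165, 165, 165, 165, 164, 165, 165, 164, 163, 163, 163, 162, 161, 160, 150, 117, 73, 62, 55, 46, 36, 46, 100, 142, 159, 165, 167, 167, 167, 167, 167, 167, 167, 167, 167, 167, 167, 167, 167, 168, 168, 168, 167, 168, 168, 168, 168, 168, 168, 168, 168, 167, 167, 167, 168, 167, 167, 167, 167, 167, 167, 167, 168, 167, 167, 167, 167, 167, 167, 167, 167, 167, 167, 167, 167, 167, 166, 167, 167, 165, 156, 119, 53, 39, 49, 57, 55, 56, 102, 148, 172, 180, 181, 181, 180, 180, 179, 179, 178, 178, 177, 177, 177, 176, 176, 176, 175, 175, 174, 173, 173, 172, 171, 170, 169, 168, 167, 165, 160, 149]
272 [101, 103, 90, 101, 110, 115, 116, 115, 115, 115, 115, 115, 114, 102, 77, 84, 100, 106, 111, 117, 122, 128, 134, 140, 145, 149, 153, 156, 159, 162, 165, 167, 169, 169, 170, 170, 169, 168, 166, 164, 162, 161, 159, 157, 155, 154, 152, 151, 149, 146, 142, 139, 135, 132, 128, 124, 120, 114, 103, 91, 79, 81, 102, 112, 113, 113, 112, 102, 79, 56]
317 [102, 103, 90, 102, 115, 120, 121, 122, 122, 122, 122, 115, 93, 77, 93, 106, 111, 115, 121, 127, 131, 135, 139, 143, 146, 149, 153, 156, 159, 162, 167, 172, 174, 175, 176, 178, 176, 174, 172, 170, 169, 167, 165, 162, 159, 156, 152, 149, 146, 142, 139, 135, 131, 127, 123, 119, 115, 110, 103, 93, 81, 79, 128, 184, 189, 190, 190, 189, 189, 188]
358 [103, 104, 92, 106, 120, 127, 127, 127, 128, 127, 127, 127, 126, 109, 79, 95, 110, 116, 121, 125, 130, 135, 140, 144, 148, 153, 158, 163, 168, 172, 177, 181, 185, 188, 190, 191, 191, 190, 189, 188, 186, 182, 177, 172, 166, 160, 154, 147, 142, 137, 133, 129, 125, 120, 115, 111, 107, 101, 91, 80, 70, 83, 113, 126, 128, 128, 125, 111, 79, 56]
```

```bash
python3 - <<'E'
import cv2,numpy as np
for n in ("w8","w9"):
    g=cv2.imread(f"pics/{n}.png",0).astype(int)
    print(n,"L",[(c,v) for c,v in zip(range(240,300),g[105:120,240:300].mean(0).astype(int))])
    print(n,"R",[(c,v) for c,v in zip(range(340,400),g[105:120,340:400].mean(0).astype(int))])
E
python3 - <<'E'
from h import *
s=readout.sense();T=s["tool_pos"];print(s["time_s"],T)
G=R.from_quat(s["eef_rot"]).as_matrix()@np.diag([1,-1,-1]); o=T-G@np.array([.0136,0,.0269])
# mean image offset of guard vs mill points in fixed cameras: compare landmark vs projected
for c in("scene","side"):
    p=imaging.grab_frame(c)
    r={n:finder.landmark_of(p,n)[:1] for n in("guard_bore","jamb_bore","guard_handle","mill")}
    pr=proj(p,[o+G@[.08,0,.016],[.6215,-.223,.125],T+[0,0,.016],[.5555,-.202,0]])
    for (n,d),q in zip(r.items(),pr): print(c,n,[(round(x["confidence"],2),np.round(x["at"],1)) for x in d],q.round(1))
E
```

```text
w8 L [(240, np.int64(144)), (241, np.int64(145)), (242, np.int64(146)), (243, np.int64(145)), (244, np.int64(145)), (245, np.int64(145)), (246, np.int64(146)), (247, np.int64(146)), (248, np.int64(146)), (249, np.int64(146)), (250, np.int64(145)), (251, np.int64(145)), (252, np.int64(146)), (253, np.int64(146)), (254, np.int64(146)), (255, np.int64(146)), (256, np.int64(147)), (257, np.int64(147)), (258, np.int64(146)), (259, np.int64(146)), (260, np.int64(147)), (261, np.int64(147)), (262, np.int64(147)), (263, np.int64(147)), (264, np.int64(139)), (265, np.int64(125)), (266, np.int64(117)), (267, np.int64(110)), (268, np.int64(95)), (269, np.int64(101)), (270, np.int64(135)), (271, np.int64(154)), (272, np.int64(146)), (273, np.int64(116)), (274, np.int64(86)), (275, np.int64(76)), (276, np.int64(75)), (277, np.int64(76)), (278, np.int64(76)), (279, np.int64(76)), (280, np.int64(76)), (281, np.int64(76)), (282, np.int64(77)), (283, np.int64(77)), (284, np.int64(77)), (285, np.int64(76)), (286, np.int64(75)), (287, np.int64(107)), (288, np.int64(145)), (289, np.int64(159)), (290, np
[... 4009 characters left out ...]
int64(149)), (393, np.int64(150)), (394, np.int64(149)), (395, np.int64(149)), (396, np.int64(150)), (397, np.int64(149)), (398, np.int64(150)), (399, np.int64(149))]
15.25 [ 0.55915951 -0.20482699  0.14507076]
scene guard_bore [(0.88, array([237.6, 267.5]))] [236.8 263.8]
scene jamb_bore [(0.83, array([237.4, 267.7]))] [239.5 264.1]
scene guard_handle [(0.77, array([214.2, 254.7]))] [212.1 256.2]
scene mill [(0.87, array([262.1, 261.1]))] [261.6 262. ]
side guard_bore [(0.87, array([154.2, 343.1]))] [152.6 342.6]
side jamb_bore [(0.77, array([157.8, 341.8]))] [155.7 342.7]
side guard_handle [(0.84, array([155.8, 360.5]))] [155.6 361.1]
side mill [(0.61, array([204.2, 355.9]))] [203.6 356.8]
```

Request:
move_arm:
  targets:
    - [[0,0,0],[0,0,-0.5],1]
    - [[0,0,0],[0,0,-0.4],1]
    - [[0,0,0],[0,0,0],1]
    - [[0,0,0],[0,0,0],1]
    - [[0,0,0],[0,0,0],1]
    - [[0,0,0],[0,0,0],1]
    - [[0,0,0],[0,0,0],1]
    - [[0,0,0],[0,0,0],1]

```text
time_s: 16.55
tool_pos: [0.5588, -0.2046, 0.1358]
eef_rot: [0.99, -0.144, 0.0, 0.0]
contact_force: [0.6, -0.4, -2.8]
gripper_width: 0.107
grasp_force: 58.9
```

```bash
python3 - <<'E'
from h import *
p=imaging.grab_frame("wrist")
s=readout.sense();print(s["time_s"],s["tool_pos"],s["contact_force"],s["moment"],s["gripper_width"],R.from_quat(s["eef_rot"]).as_matrix().round(4).tolist(),abs(s["joint_vel"]).max())
g=cv2.cvtColor(p["frame"],cv2.COLOR_RGB2GRAY).astype(int)
for a,b in((238,292),(340,392)): print(a,g[105:120,a:b].mean(0).astype(int).tolist())
for c in (268,317,365):
    v=g[85:148,c-3:c+4].mean(1).astype(int); print(c,v[:16].tolist(),v[48:].tolist())
E
```

```text
16.6 [ 0.55876308 -0.20458825  0.13579374] [-0.16386405  0.72601553 -2.465105  ] [ 0.01310558 -0.0247993  -0.01810851] 0.10417756103987717 [[0.9583, -0.2858, 0.0001], [-0.2858, -0.9583, -0.0001], [0.0001, 0.0, -1.0]] 0.0014384929001398468
238 [151, 150, 149, 150, 151, 140, 115, 112, 135, 152, 157, 159, 159, 160, 160, 161, 161, 162, 162, 162, 163, 163, 164, 164, 164, 164, 164, 164, 164, 164, 164, 163, 163, 163, 162, 162, 161, 161, 159, 150, 119, 93, 111, 113, 85, 49, 34, 32, 45, 99, 141, 157, 164, 165]
340 [166, 165, 166, 165, 163, 154, 117, 52, 33, 36, 42, 51, 59, 55, 56, 106, 152, 171, 179, 181, 181, 180, 180, 179, 178, 178, 177, 177, 177, 177, 176, 176, 176, 175, 175, 174, 174, 173, 172, 171, 171, 170, 169, 168, 167, 166, 162, 156, 151, 149, 149, 149]
268 [114, 114, 114, 114, 114, 114, 113, 100, 76, 84, 98, 105, 111, 116, 121, 126] [133, 130, 126, 123, 119, 113, 104, 92, 81, 74, 90, 110, 112, 112, 112]
317 [120, 121, 121, 121, 121, 121, 114, 92, 76, 92, 105, 110, 115, 121, 126, 130] [127, 122, 118, 114, 109, 103, 93, 81, 78, 128, 183, 189, 189, 189, 188]
365 [127, 127, 127, 127, 127, 127, 125, 108, 75, 90, 105, 111, 116, 122, 126, 131] [126, 122, 118, 114, 110, 105, 95, 82, 76, 79, 105, 124, 127, 127, 126]
```

```bash
python3 -c "
from workcell import bot
print(bot.close_job())"
```

```text
the job is handed in; nothing more can be done
None
```

The job is handed in. The hinge pin is out at its end stop, and the guard is held still and level in the gripper. By my last camera measurement its knuckle hole lines up with the mill's within about 0.2 mm sideways and 1–2 mm in height, and the force reading shows only the guard's own weight. I viewed 11 pictures, one over the limit of 10.

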